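# Put the soft-faced hammer away in its tray

### The arm

A 7-joint arm with a two-finger parallel gripper is mounted at the origin on the work surface. World frame = base frame: x ahead of the robot, y to its left, z up, the work surface at z = 0. Lengths are in m, angles in rad, forces in N, time in s.
With the tool pointing down it reaches from about 0.425 to 0.925 m from the base axis. Payload 6.8 kg.
Tool frame: the origin (TCP) lies at the centre of the arm's flange, where the gripper is bolted on; the fingertips stand 173 mm ahead of it and the grasp point (between the pads) lies 155 mm ahead of it (r.hold_point_z is the distance from the TCP to the grasp point, in m); z points along the fingers, x is the direction in which the jaws open and shut, and the axes are right-handed (so a half turn about z gives the same grasp; the last joint's range is limited). The gripper opens to 85 mm and grips with 20 to 120 N. Pads are 22 mm wide; open, the fingers measure 114 mm over their backs; the gripper's body (76 mm by 85 mm) begins 54 mm behind the grasp point. The pads swing forward as they close: fully open they stand 13 mm farther back than shut.
Start: joints at [1.181, 0.477, 0.022, 1.555, -0.011, 1.109, -0.083], TCP at [0.188, -0.648, 0.405] pointing down, gripper open.
Joint ranges: [-2.96, 2.96], [-0.34, 2.1], [-1.41, 1.46], [0.24, 2.44], [-1.37, 4.51], [0.17, 1.92], [-2.96, 2.96]. Speed limits (rad/s): [2.39, 2.39, 3.14, 3.14, 3.14, 3.14, 3.14].

### API

Orientations are given as a rotation vector (axis times angle).
In Python, from bench import r gives the robot as it stands.
- The arm moves only by the tool apply_moves, never from a script. Its arguments are lists of equal length, an entry for each row: "dp": the shift along the tool's x, y, z scaled (see below), a list of three; "twist": the turn, a rotation vector about the tool's x, y, z scaled (see below), a list of three; "jaw": the closure in counts, from 0 (fully open) to 255 (shut). In form: {"dp": [[x, y, z], ...], "twist": [[rx, ry, rz], ...], "jaw": [jaw, ...]}. A call has 1 to 20 rows; each row shifts and turns the pose as measured when the row begins, along the tool's axes as they then stand; what a row does not reach is not made up. The controller multiplies each number of a shift by 12 cm and each number of a turn by 120 degrees. A row lasts 1/10 s, in which the tool goes at most 50 mm and 8.59 degrees, less where a joint would pass 70% of its speed; a pose out of reach is approached as far as the arm can. A call with a number of a shift or a turn outside -1 to 1 is refused whole. A call with a gripper value outside its range is refused whole. The fingers move at their own pace and stop on an object; "grip_force" is the grip in N (left out, the last holds). Time passes only in rows, so rows that do not move let the fingers close. It gives the time, the measured TCP pose, the force and the opening at its end, in the units of the state.
- r.get_obs(): the state, without advancing time (a new reading comes with each control period).
- r.grab_frame(name): name is "scene" or "top" or "wrist"; returns a dict with "color" (384x512x3 uint8, red, green, blue), "z_map" (384x512 float32, m along the optical axis (not along the pixel's ray), 0 where there is no reading), "intrinsics" (3x3 intrinsics, pixels), "R" (3x3) and "t" (3): a world point X has camera coordinates R X + t; the wrist camera has in their place "hand_eye" (4x4, takes a point from camera to tool coordinates, whose origin is the TCP and whose axes are the tool frame's). Camera axes: x right, y down, z forward; pixel columns grow to the right and rows downward; lengths in m; the calibration is good to about 2 mm. A picture is of the moment at which its call begins: read the wrist's pose just before it.
- r.hand_in(): hands the job in, once; it reports no verdict.
The state is a dict: "clock": time; "joints": joint angles; "qvel": joint speeds; "tau": joint torques, N m; "tcp_pos": TCP position; "orientation": TCP orientation; "contact_force": force on the tool from outside, world axes, zero at the start; "moment": the same for the moment, N m; "grip_width": finger opening in m.
Only numpy, scipy, OpenCV 4.12 (cv2) and the standard library are available. Lean on these libraries where they do the work, as an engineer would, in place of code of your own. Each camera call takes 0.05 s, during which the arm holds its last target.

### The job

Put the hammer with the red faces away in the tool tray: lay it in the empty hammer-shaped recess, head in the wide part and handle in the long slot, fully home on the yellow floor, and let go of it. Leave the dark steel hammer and the iron ring where they are.

Things in the scene. Friction and masses are not known exactly. Their poses are not given: they have to be found in the camera images.
- soft_hammer_grip (a point): Hammer to put away, about 0.35 kg, lying flat: round red face at each head end, pale handle with red end. Point: balance point on the handle, 15 mm above its support; x along the handle to the head. Head 90 (y) x 30 x 30 mm, centre 40 mm ahead (+x). Handle 22 wide, 24 tall, mid-height at the point, ends 130 mm behind; last 12 mm are 30 tall. Symmetric left/right. Grasp across the handle here.
- recess (a point): Where that balance point is when home, 19 mm above the table; x to the recess's head part. Fixed black tray, top 14 mm above the table, from 158 mm behind the point to 80 ahead, 76 to each side. Recess 10 mm deep, yellow floor. Head part 16 to 64 mm ahead, 112 wide; handle slot 46 wide, to 142 behind: 9 to 12 mm play all round. Home, the handle stands 17 mm out. Two thin side slots are filled.
- steel_hammer_grip (a point): Bystander, to be left alone: a hammer of the same size and form as the soft-faced one, with a dark steel head and a dark handle. This point lies on its handle, 40 mm behind the head's centre, 15 mm above the table; x towards its head.
- ring_mid (a point): Bystander, to be left alone: a dark iron ring lying flat, 110 mm across, 30 mm tall, wall 6 mm. This point is its centre, 15 mm above the table.
Things that resemble listed ones, but are neither listed nor needed, are in the scene too. Of the things like the part that bears soft_hammer_grip, leave any that is green or purple; of the rest the larger one is meant.

How it is judged:
At the end, for the whole second after the job is handed in: The red-faced hammer lies still in the hammer-shaped recess, on the yellow floor (its balance point within 20 mm of the recess point horizontally and less than 4 mm above its home height) and in line with the recess within 10 degrees (horizontal distance between soft_hammer_grip and recess below 0.02 m and z of soft_hammer_grip in the frame of recess below 0.004 m and angle between the x axis of soft_hammer_grip and the x axis of recess, either way round below 0.175 rad and linear speed of soft_hammer below 0.02 m/s); the robot touches nothing.
It fails at once if the dark steel hammer is moved by more than 30 mm (distance of steel_hammer_grip from where it was at the start of the episode above 0.03 m).
It fails at once if the iron ring is moved by more than 30 mm (distance of ring_mid from where it was at the start of the episode above 0.03 m).
It also fails if it takes over 40 s, if anything falls off the work surface, if the arm or the gripper's body presses on something with over 40 N, if the wrist force passes 120 N, or if a joint passes its speed limit or range.

## Working session

There is one attempt and no reset: what is moved stays moved. The work goes in short steps, Python scripts to look and compute and a tool call to move; the robot and the scene stay as the last step left them, time stands still between calls to the robot, and variables do not carry over. Pictures are saved under pics/ and viewed, and the job is handed in when it is done.

Besides the shell and the picture viewer there is one more tool, called after "Emit:" as name(argument=value, ...) on one line, values as JSON. apply_moves: Moves the arm, as the interface text tells. Shifts and turns lie within -1 to 1; 1 stands for 12 cm of shift or 120 degrees of turn. Its arguments: {"type":"object","properties":{"dp":{"type":"array"},"twist":{"type":"array"},"jaw":{"type":"array"},"grip_force":{"type":"number"}},"required":["dp","twist","jaw"]}

```bash
mkdir -p pics; cat > h.py <<'E'
import numpy as np,cv2
from scipy.spatial.transform import Rotation as Ro
from bench import r
def pts(f):
    z=f["z_map"];K=f["intrinsics"];v,u=np.mgrid[:384,:512]
    c=np.stack([(u-K[0,2])/K[0,0]*z,(v-K[1,2])/K[1,1]*z,z],-1)
    return (c-f["t"])@f["R"]
def save(n,im): cv2.imwrite("pics/"+n,im[:,:,::-1])
E
python3 - <<'E'
from h import *
o=r.get_obs();print(o)
for n in("scene","top"):
    f=r.grab_frame(n);save(n+"0.png",f["color"]);np.savez(n+"0.npz",**{k:f[k] for k in f if k in("color","z_map","intrinsics","R","t")})
    P=pts(f);print(n,P[100,100],P[192,256],P[300,400])
E
```

```text
{'clock': 0.0, 'joints': array([ 1.18090174,  0.47781988,  0.02237163,  1.55647917, -0.01151871,
        1.1093359 , -0.08310237]), 'qvel': array([-0.00017202,  0.00097835, -0.00056581, -0.00074057,  0.00013918,
        0.00049382,  0.00145213]), 'tau': array([-2.93574494e-04, -5.96452475e+01,  1.60752553e+00, -2.81201220e+01,
        1.23534122e-02,  9.31507180e-03,  6.46067818e-06]), 'tcp_pos': array([ 0.18761645, -0.64810088,  0.40370108]), 'orientation': array([-2.51054475,  1.88686812,  0.00252936]), 'contact_force': array([ 0.6648093 ,  0.58365315, -0.24586281]), 'moment': array([ 0.01330405, -0.01042755,  0.041043  ]), 'grip_width': 0.0851177674912477}
scene [ 0.05285026 -0.03860844  0.20530642] [ 0.48697533  0.04700794 -0.0023325 ] [ 0.96780398  0.40054357 -0.74660541]
top [0.77206863 0.37831391 0.00178405] [ 0.54602974 -0.02746643 -0.0010439 ] [ 0.29159329 -0.3830849   0.00237935]
```

```bash
sleep 1; ls pics
```

```text
scene0.png
top0.png
```

View pics/top0.png

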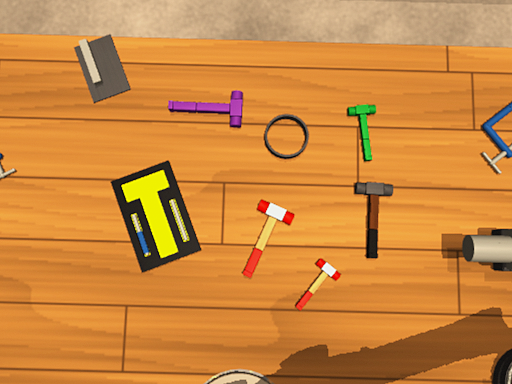

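View pics/scene0.png

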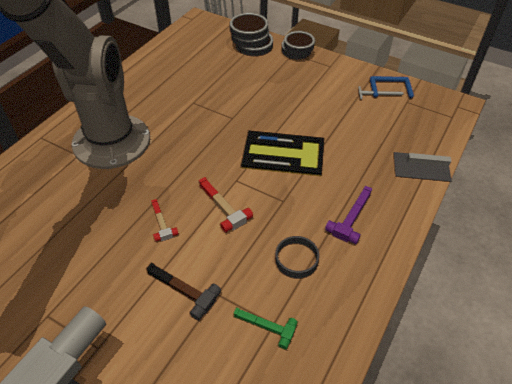

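The top view shows the larger red-faced hammer (head about (275,211), handle end about (248,275)). The yellow T recess has its head at about (145,185) and its slot end at about (167,255). The smaller red hammer at (320,283) is a decoy.

```bash
python3 - <<'E'
from h import *
for n,hb,rb in(("top",(238,190,300,282),(105,155,205,275)),("scene",(195,172,256,236),(240,130,330,176))):
    f=dict(np.load(n+"0.npz"));P=pts(f);hsv=cv2.cvtColor(f["color"],cv2.COLOR_RGB2HSV).astype(int)
    H,S,V=hsv[...,0],hsv[...,1],hsv[...,2]
    def box(m,b):
        k=np.zeros_like(m);k[b[1]:b[3],b[0]:b[2]]=1;return m&k
    def ray(uv,z):
        d=np.linalg.inv(f["intrinsics"])@np.array([uv[0],uv[1],1]);d=f["R"].T@d;c=-f["R"].T@f["t"];return c+d*(z-c[2])/d[2]
    red=box(((H<6)|(H>174))&(S>150)&(V>90),hb)
    nn,l,st,ce=cv2.connectedComponentsWithStats(red.astype(np.uint8))
    for i in range(1,nn):
        if st[i,4]>15:
            print(n,"red",st[i],ce[i],P[l==i].mean(0),np.percentile(P[l==i][:,2],[5,50,95]))
    wh=box((S<60)&(V>150),hb);print("white",wh.sum(),P[wh].mean(0),np.argwhere(wh).mean(0)[::-1])
    # hammer by height
    tall=box(P[...,2]>0.012,hb);Q=P[tall];print("tall",tall.sum(),np.percentile(Q[:,2],[5,50,95]))
    ye=box((H>24)&(H<34)&(S>200)&(V>150),rb)
    nn,l,st,ce=cv2.connectedComponentsWithStats(ye.astype(np.uint8));i=1+st[1:,4].argmax();m=(l==i).astype(np.uint8)
    print("yellow",st[i],P[m>0].mean(0),np.percentile(P[m>0][:,2],[5,50,95]))
    W=np.array([ray((u,v),0.004)[:2] for v,u in np.argwhere(m)])
    rect=cv2.minAreaRect((W*1000).astype(np.float32));print("yrect mm",rect,cv2.boxPoints(rect).round(0).tolist(), "centroid",W.mean(0))
    if 1:
        blk=box((V<70),rb);nn,l,st,ce=cv2.connectedComponentsWithStats(blk.astype(np.uint8));i=1+st[1:,4].argmax()
        W=np.array([ray((u,v),0.014)[:2] for v,u in np.argwhere(l==i)])
        print("tray",cv2.minAreaRect((W*1000).astype(np.float32)))
E
```

```text
top red [257 200  13  13 101] [262.73267327 205.88118812] [ 0.50881645 -0.04449096  0.02645352] [0.0213512  0.02694332 0.0312213 ]
top red [282 211  12  14  98] [287.84693878 217.58163265] [ 0.48206871 -0.10618662  0.02565187] [0.01996853 0.02711351 0.03048151]
top red [243 248  19  29 258] [252.12015504 262.09302326] [ 0.37296387 -0.02228872  0.0311773 ] [0.02284205 0.02673782 0.03106296]
white 220 [ 0.49580189 -0.07589608  0.03345473] [275.63636364 211.31818182]
tall 1053 [0.02177638 0.02716206 0.03208972]
yellow [ 121  170   57   88 2050] [0.4973253  0.22635567 0.00740347] [-0.00018554  0.003767    0.00885994]
yrect mm ((480.3231506347656, 219.77171325683594), (206.90048217773438, 112.06460571289062), 22.423357009887695) [[363.0, 232.0], [406.0, 129.0], [597.0, 207.0], [555.0, 311.0]] centroid [0.49758713 0.2270496 ]
tray ((480.26116943359375, 218.24563598632812), (236.58021545410156, 150.6023406982422), 22.444499969482422)
scene red [199 177  19  20 155] [207.52903226 186.24516129] [ 0.37244592 -0.02354849  0.02554863] [0.02222584 0.02554901 0.02938779]
scene red [243 208  10  10  65] [247.90769231 212.44615385] [ 0.5159051  -0.04626399  0.02451112] [0.01586447 0.02529179 0.03012888]
scene red [221 219  12  12  85] [226.54117647 224.69411765] [ 0.49377425 -0.11641888  0.03592983] [0.01574518 0.02521753 0.03025555]
white 135 [ 0.49720563 -0.07619701  0.02864375] [235.94074074 216.36296296]
tall 816 [0.01519809 0.0256761  0.03073927]Traceback (most recent call last):
  File "<stdin>", line 18, in <module>
ValueError: attempt to get argmax of an empty sequence
```

```bash
cat >> h.py <<'E'
def plan(xy,z,yaws):
    o=r.get_obs();R=Ro.from_rotvec(o["orientation"]).as_matrix();p=o["tcp_pos"]
    print("t",o["clock"],"p",p.round(4),"F",o["contact_force"].round(1),"w",round(o["grip_width"],4),"j7",o["joints"][6].round(3))
    for y in yaws:
        a=np.radians(y);x=np.array([np.cos(a),np.sin(a),0]);zz=np.array([0,0,-1.]);T=np.stack([x,np.cross(zz,x),zz],1)
        w=Ro.from_matrix(R.T@T).as_rotvec(degrees=True);d=np.array([*xy,z])-p
        print("yaw",y,"twist deg",w.round(2),"units",(w/120).round(4),"shift m now",(R.T@d).round(4),"shift units after turn",(T.T@d/.12).round(3))
E
python3 -c "
from h import *
plan((.459,-.0596),.40,(66.6,-113.4))"
```

```text
t 0.1 p [ 0.1876 -0.6481  0.4038] F [ 0.4 -0.5  0.7] w 0.0852 j7 -0.083
yaw 66.6 twist deg [-1.1000e-01  5.0000e-02 -1.4045e+02] units [-9.0000e-04  4.0000e-04 -1.1704e+00] shift m now [-0.4898 -0.4243  0.0046] shift units after turn [5.399 0.128 0.032]
yaw -113.4 twist deg [ 0.04  0.09 39.55] units [3.000e-04 7.000e-04 3.296e-01] shift m now [-0.4898 -0.4243  0.0046] shift units after turn [-5.399 -0.128  0.032]
```

Emit:
apply_moves(dp=[[0, 0, 0], [0, 0, 0], [0, 0, 0], [0, 0, 0], [0, 0, 0], [0, 0, 0], [-0.3, 0, 0], [-0.3, 0, 0], [-0.3, 0, 0], [-0.3, 0, 0], [-0.3, 0, 0], [-0.3, 0, 0], [-0.3, 0, 0], [-0.3, 0, 0], [-0.3, 0, 0], [-0.3, 0, 0], [-0.3, 0, 0], [-0.3, 0, 0]], twist=[[0, 0, 0.055], [0, 0, 0.055], [0, 0, 0.055], [0, 0, 0.055], [0, 0, 0.055], [0, 0, 0.055], [0, 0, 0], [0, 0, 0], [0, 0, 0], [0, 0, 0], [0, 0, 0], [0, 0, 0], [0, 0, 0], [0, 0, 0], [0, 0, 0], [0, 0, 0], [0, 0, 0], [0, 0, 0]], jaw=[0, 0, 0, 0, 0, 0, 0, 0, 0, 0, 0, 0, 0, 0, 0, 0, 0, 0], grip_force=60)

```text
clock: 1.9
tcp_pos: [0.3733, -0.2439, 0.3977]
orientation: [1.671, -2.657, -0.023]
contact_force: [0.0, -0.2, 1.0]
grip_width: 0.0851
```

```bash
python3 -c "
from h import *
plan((.459,-.0596),.40,(-113.4,))"
```

```text
t 1.9 p [ 0.3733 -0.2439  0.3977] F [ 0.  -0.2  1. ] w 0.0851 j7 -1.582
yaw -113.4 twist deg [ 0.8   0.33 -2.27] units [ 0.0066  0.0028 -0.0189] shift m now [-0.2033  0.0026 -0.0012] shift units after turn [-1.693 -0.046 -0.019]
```

Emit:
apply_moves(dp=[[0, 0, 0], [-0.3, -0.01, 0], [-0.3, -0.01, 0], [-0.3, -0.01, 0], [-0.3, -0.01, 0], [-0.2, -0.01, 0], [-0.15, 0, 0], [0, 0, 0]], twist=[[0.007, 0.003, -0.019], [0, 0, 0], [0, 0, 0], [0, 0, 0], [0, 0, 0], [0, 0, 0], [0, 0, 0], [0, 0, 0]], jaw=[0, 0, 0, 0, 0, 0, 0, 0])

```text
clock: 2.7
tcp_pos: [0.4542, -0.0673, 0.3965]
orientation: [-1.739, 2.617, -0.003]
contact_force: [0.0, -0.4, -0.7]
grip_width: 0.0856
```

```bash
cat >> h.py <<'E'
def wrist(name):
    o=r.get_obs();R=Ro.from_rotvec(o["orientation"]).as_matrix();f=r.grab_frame("wrist")
    T=np.eye(4);T[:3,:3]=R;T[:3,3]=o["tcp_pos"];C=np.linalg.inv(T@f["hand_eye"])
    f["R"]=C[:3,:3];f["t"]=C[:3,3];save(name,f["color"]);return f
def hammer(f):
    P=pts(f);hsv=cv2.cvtColor(f["color"],cv2.COLOR_RGB2HSV).astype(int);H,S,V=hsv[...,0],hsv[...,1],hsv[...,2]
    red=((H<6)|(H>174))&(S>150)&(V>90)
    nn,l,st,ce=cv2.connectedComponentsWithStats(red.astype(np.uint8))
    for i in range(1,nn):
        if st[i,4]>100: print("red",st[i],P[l==i].mean(0).round(4),"z",np.percentile(P[l==i][:,2],[5,50,95]).round(4))
E
python3 -c "
from h import *
plan((.459,-.0596),.40,(-113.4,))
hammer(wrist('w1.png'))"
```

```text
t 2.7 p [ 0.4542 -0.0673  0.3965] F [ 0.  -0.4 -0.7] w 0.0856 j7 -2.0
yaw -113.4 twist deg [-0.11 -0.07  0.6 ] units [-0.0009 -0.0006  0.005 ] shift m now [-0.0089 -0.0015 -0.0035] shift units after turn [-0.075 -0.011 -0.029]
red [213 120  19  23 416] [ 0.5135 -0.0458  0.027 ] z [0.021  0.027  0.0293]
red [268 121  19  23 424] [ 0.4868 -0.1063  0.027 ] z [0.0206 0.027  0.0295]
red [356 176  16  17 185] [ 0.3799 -0.1873  0.0199] z [0.0135 0.0186 0.0206]
red [390 185  15  16 150] [ 0.3512 -0.2239  0.0207] z [0.0145 0.0187 0.0208]
red [242 210  16  48 758] [ 0.3758 -0.0227  0.0274] z [0.0248 0.0263 0.0294]
```

View pics/w1.png

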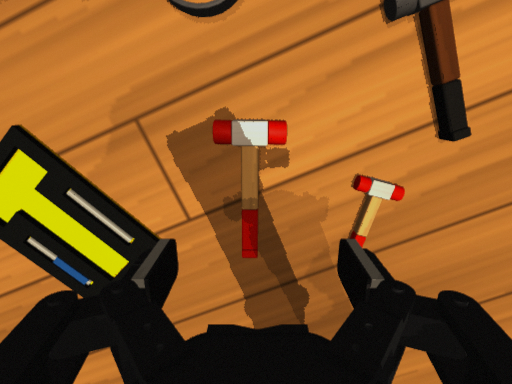

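The wrist view shows the hammer's head at (250,133) and its handle running down to (250,258), parallel to the jaws' approach. Its position agrees with the top view to about 4 mm. Descending.

Emit:
apply_moves(dp=[[-0.08, -0.025, 0.1], [0, 0, 0.25], [0, 0, 0.3], [0, 0, 0.3], [0, 0, 0.25], [0, 0, 0.1], [0, 0, 0]], twist=[[0, 0, 0.005], [0, 0, 0], [0, 0, 0], [0, 0, 0], [0, 0, 0], [0, 0, 0], [0, 0, 0]], jaw=[0, 0, 0, 0, 0, 0, 0])

```text
clock: 3.45
tcp_pos: [0.4583, -0.0737, 0.2358]
orientation: [1.705, -2.635, 0.014]
contact_force: [-1.0, -0.0, 0.7]
grip_width: 0.085
```

```bash
python3 -c "
from h import *
plan((.461,-.0598),.184,(-113.4,))
hammer(wrist('w2.png'))"
```

```text
t 3.45 p [ 0.4583 -0.0737  0.2358] F [-1.  -0.   0.7] w 0.085 j7 -2.119
yaw -113.4 twist deg [-0.33 -0.42 -0.81] units [-0.0027 -0.0035 -0.0067] shift m now [-0.0142  0.0035  0.0516] shift units after turn [-0.115  0.025  0.431]
red [ 267  143   35   42 1382] [ 0.4882 -0.1068  0.0272] z [0.0191 0.027  0.0293]
red [ 165  144   36   41 1336] [ 0.5145 -0.046   0.0266] z [0.0195 0.0271 0.0292]
red [420 230  29  29 521] [ 0.3805 -0.1881  0.0182] z [0.0125 0.0185 0.0206]
red [480 242  24  28 414] [ 0.353  -0.2244  0.02  ] z [0.0126 0.019  0.0207]
red [226 294  27  34 805] [ 0.3948 -0.0308  0.0263] z [0.0248 0.0261 0.0271]
red [397 347  25  26 390] [ 0.2807 -0.1399  0.0193] z [0.0176 0.0187 0.021 ]
```

View pics/w2.png

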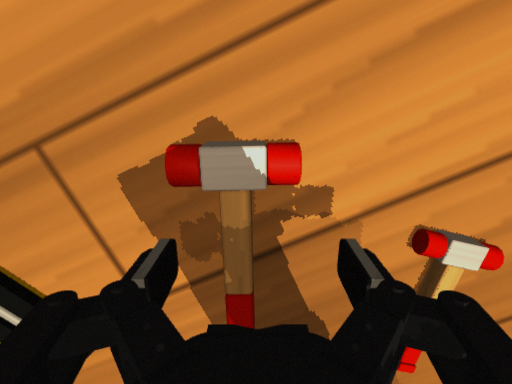

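The hammer head is at (233,165). The tool sits about 14 mm to the right of the handle, so I'm correcting sideways before going lower.

Emit:
apply_moves(dp=[[-0.115, 0.02, 0], [0, 0, 0], [0, 0, 0]], twist=[[-0.003, -0.003, -0.007], [0, 0, 0], [0, 0, 0]], jaw=[0, 0, 0])

```text
clock: 3.8
tcp_pos: [0.4631, -0.0604, 0.2388]
orientation: [-1.723, 2.624, -0.005]
contact_force: [-0.5, 0.5, 0.2]
grip_width: 0.0857
```

```bash
python3 -c "
from h import *
plan((.462,-.06),.184,(-113.4,))"
```

```text
t 3.8 p [ 0.4631 -0.0604  0.2388] F [-0.5  0.5  0.2] w 0.0857 j7 -2.125
yaw -113.4 twist deg [-0.22  0.02 -0.01] units [-0.0018  0.0002 -0.0001] shift m now [0.     0.0014 0.0548] shift units after turn [0.    0.009 0.457]
```

Emit:
apply_moves(dp=[[0, 0.01, 0.15], [0, 0, 0.15], [0, 0, 0.1], [0, 0, 0.05], [0, 0, 0]], twist=[[-0.002, 0, 0], [0, 0, 0], [0, 0, 0], [0, 0, 0], [0, 0, 0]], jaw=[0, 0, 0, 0, 0])

```text
clock: 4.3
tcp_pos: [0.4645, -0.0598, 0.1867]
orientation: [-1.722, 2.619, -0.008]
contact_force: [0.0, 1.0, -0.3]
grip_width: 0.0852
```

```bash
python3 -c "
from h import *
plan((.462,-.06),.184,(-113.4,))
wrist('w3.png')"
```

```text
t 4.3 p [ 0.4645 -0.0598  0.1867] F [ 0.   1.  -0.3] w 0.0852 j7 -2.165
yaw -113.4 twist deg [-0.46  0.18  0.05] units [-0.0039  0.0015  0.0004] shift m now [0.0012 0.0022 0.0027] shift units after turn [0.01  0.018 0.023]
```

View pics/w3.png

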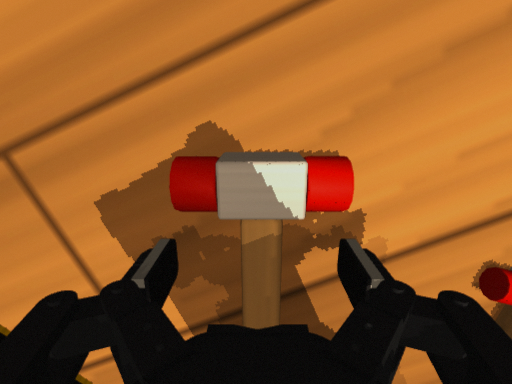

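The handle (about (262,270)) is centred between the pads at columns 170 and 345. I'm making a small downward correction and then closing.

Emit:
apply_moves(dp=[[0, 0.02, 0.025], [0, 0, 0], [0, 0, 0], [0, 0, 0], [0, 0, 0], [0, 0, 0], [0, 0, 0], [0, 0, 0], [0, 0, 0], [0, 0, 0]], twist=[[-0.004, 0.001, 0], [0, 0, 0], [0, 0, 0], [0, 0, 0], [0, 0, 0], [0, 0, 0], [0, 0, 0], [0, 0, 0], [0, 0, 0], [0, 0, 0]], jaw=[0, 255, 255, 255, 255, 255, 255, 255, 255, 255], grip_force=60)

```text
clock: 5.35
tcp_pos: [0.4629, -0.0592, 0.1859]
orientation: [-1.724, 2.623, -0.002]
contact_force: [-1.1, -1.1, 1.5]
grip_width: 0.0203
```

```bash
python3 -c "
from h import *
plan((.462,-.06),.30,(-113.4,))
wrist('w4.png')"
```

```text
t 5.35 p [ 0.4629 -0.0592  0.1859] F [-1.1 -1.1  1.5] w 0.0203 j7 -2.165
yaw -113.4 twist deg [-0.14  0.09  0.01] units [-0.0011  0.0007  0.0001] shift m now [ 0.0009  0.0002 -0.1141] shift units after turn [ 0.009  0.004 -0.951]
```

View pics/w4.png

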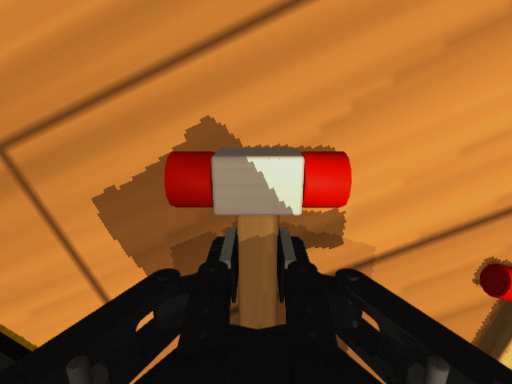

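The jaws hold the handle (opening 20 mm, handle 22 mm wide), with the head just ahead of them at (258,182). Lifting.

Emit:
apply_moves(dp=[[0, 0, -0.08], [0, 0, -0.15], [0, 0, -0.2], [0, 0, -0.25], [0, 0, -0.2], [0, 0, -0.1], [0, 0, 0]], twist=[[0, 0, 0], [0, 0, 0], [0, 0, 0], [0, 0, 0], [0, 0, 0], [0, 0, 0], [0, 0, 0]], jaw=[255, 255, 255, 255, 255, 255, 255])

```text
clock: 6.1
tcp_pos: [0.4598, -0.0586, 0.3079]
orientation: [1.725, -2.622, -0.007]
contact_force: [-0.3, 0.5, -4.3]
grip_width: 0.0206
```

```bash
cat >> h.py <<'E'
def inhand(f):
    "hammer head faces in tool frame"
    z=f["z_map"];K=f["intrinsics"];v,u=np.mgrid[:384,:512]
    c=np.stack([(u-K[0,2])/K[0,0]*z,(v-K[1,2])/K[1,1]*z,z],-1);X=c@f["hand_eye"][:3,:3].T+f["hand_eye"][:3,3]
    hsv=cv2.cvtColor(f["color"],cv2.COLOR_RGB2HSV).astype(int);H,S,V=hsv[...,0],hsv[...,1],hsv[...,2]
    red=((H<6)|(H>174))&(S>150)&(V>90)&(X[...,2]<.24)
    nn,l,st,ce=cv2.connectedComponentsWithStats(red.astype(np.uint8));q=[]
    for i in range(1,nn):
        if st[i,4]>300: print(st[i],np.median(X[l==i],0).round(4),"topz",np.percentile(X[l==i][:,2],5).round(4))
E
python3 -c "
from h import *
plan((.5164,.2339),.30,(-67.6,))
inhand(wrist('w5.png'))"
```

```text
t 6.1 p [ 0.4598 -0.0586  0.3079] F [-0.3  0.5 -4.3] w 0.0206 j7 -2.077
yaw -67.6 twist deg [  0.31   0.09 -45.71] units [ 0.0026  0.0008 -0.3809] shift m now [-0.291   0.0638  0.0081] shift units after turn [-2.074 -1.365  0.066]
[ 164  151   49   56 2481] [-0.034  -0.0429  0.159 ] topz 0.1568
[ 302  152   50   55 2505] [ 0.0322 -0.0428  0.1588] topz 0.1567
```

View pics/w5.png

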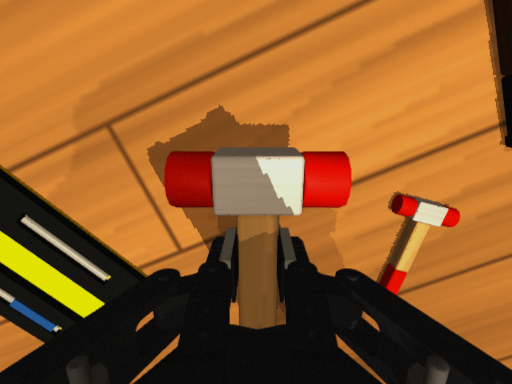

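The hammer came up level and straight in the jaws, with its head centre 43 mm ahead of the TCP axis. Turning and carrying it to the tray.

Emit:
apply_moves(dp=[[0, 0, 0], [0, 0, 0], [0, 0, 0], [0, 0, 0], [0, 0, 0], [0, 0, 0], [0, 0, 0], [-0.1, -0.07, 0], [-0.2, -0.135, 0], [-0.2, -0.135, 0], [-0.2, -0.135, 0], [-0.2, -0.135, 0], [-0.2, -0.135, 0], [-0.2, -0.135, 0], [-0.2, -0.135, 0], [-0.2, -0.135, 0], [-0.2, -0.135, 0], [-0.1, -0.07, 0], [0, 0, 0]], twist=[[0.003, 0, -0.065], [0, 0, -0.065], [0, 0, -0.065], [0, 0, -0.065], [0, 0, -0.065], [0, 0, -0.055], [0, 0, 0], [0, 0, 0], [0, 0, 0], [0, 0, 0], [0, 0, 0], [0, 0, 0], [0, 0, 0], [0, 0, 0], [0, 0, 0], [0, 0, 0], [0, 0, 0], [0, 0, 0], [0, 0, 0]], jaw=[255, 255, 255, 255, 255, 255, 255, 255, 255, 255, 255, 255, 255, 255, 255, 255, 255, 255, 255])

```text
clock: 8.05
tcp_pos: [0.5079, 0.2341, 0.2868]
orientation: [2.579, -1.755, -0.045]
contact_force: [0.3, -0.1, -4.7]
grip_width: 0.0206
```

```bash
python3 -c "
from h import *
plan((.5146,.2331),.25,(-67.6,))
inhand(wrist('w6.png'))"
```

```text
t 8.05 p [0.5079 0.2341 0.2868] F [ 0.3 -0.1 -4.7] w 0.0206 j7 -1.955
yaw -67.6 twist deg [ 1.95  0.68 -0.88] units [ 0.0163  0.0057 -0.0074] shift m now [ 0.0038 -0.0071  0.0365] shift units after turn [ 0.029 -0.048  0.306]
[ 165  151   49   56 2503] [-0.033  -0.0432  0.159 ] topz 0.1568
[ 302  151   49   56 2516] [ 0.0332 -0.0433  0.1589] topz 0.1567
```

View pics/w6.png

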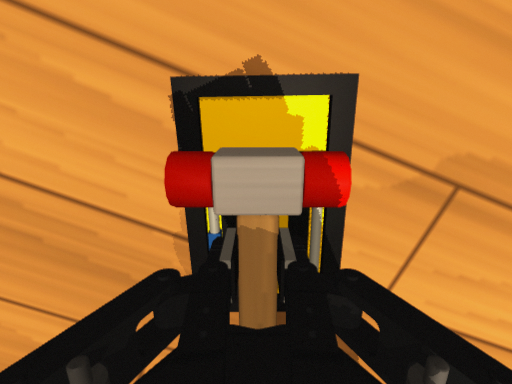

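The hammer is above the tray. The far tray corners are at (171,78) and (358,74), which I can use to check the recess position.

Emit:
apply_moves(dp=[[0.03, -0.05, 0.05], [0, 0, 0.1], [0, 0, 0]], twist=[[0.016, 0.006, -0.007], [0, 0, 0], [0, 0, 0]], jaw=[255, 255, 255])

```text
clock: 8.4
tcp_pos: [0.5138, 0.2269, 0.2659]
orientation: [2.597, -1.754, 0.001]
contact_force: [-0.6, -0.4, -4.9]
grip_width: 0.0203
```

```bash
python3 -c "
from h import *
plan((.5146,.2331),.20,(-67.6,))
f=wrist('w7.png')
hsv=cv2.cvtColor(f['color'],cv2.COLOR_RGB2HSV);P=pts(f)
y=((hsv[...,0]>20)&(hsv[...,0]<34)&(hsv[...,1]>225)&(hsv[...,2]>120));y[160:]=0
def ray(uv,z):
    d=f['R'].T@np.linalg.inv(f['intrinsics'])@np.array([uv[0],uv[1],1]);c=-f['R'].T@f['t'];return c+d*(z-c[2])/d[2]
b=(hsv[...,2]<60);b[145:]=0
b=cv2.morphologyEx(b.astype(np.uint8),cv2.MORPH_OPEN,np.ones((3,3)))
nn,l,st,ce=cv2.connectedComponentsWithStats(b);i=1+st[1:,4].argmax();print(st[i])
W=np.array([ray((u,v),.014)[:2] for v,u in np.argwhere(l==i)])
a=np.radians(22.4);e=np.array([np.cos(a),np.sin(a)]);n=np.array([-e[1],e[0]])
print('far edge e',np.percentile(W@e,[98,99.5,100]),'sides',np.percentile(W@n,[0,.5,99.5,100]))
print('expected e',np.array([.5164,.2339])@e+.08,'n',np.array([.5164,.2339])@n)
"
```

```text
t 8.4 p [0.5138 0.2269 0.2659] F [-0.6 -0.4 -4.9] w 0.0203 j7 -1.969
yaw -67.6 twist deg [ 0.37 -0.28 -0.47] units [ 0.0031 -0.0024 -0.0039] shift m now [-0.0058 -0.0035  0.0659] shift units after turn [-0.045 -0.026  0.549]
[ 147   88  200   57 6105]
far edge e [0.64807209 0.64840599 0.64884131] sides [-0.05552063 -0.05506829  0.09437717  0.09490305]
expected e 0.6465679327857276 n 0.019466574914638518
```

View pics/w7.png

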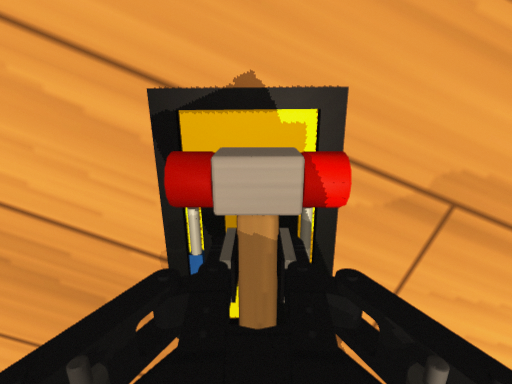

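The wrist view gives a tray width of 150 mm (152 expected) and a recess position within 2 mm of the top view. Correcting and descending.

Emit:
apply_moves(dp=[[-0.045, -0.03, 0.1], [0, 0, 0.15], [0, 0, 0.1], [0, 0, 0.05], [0, 0, 0]], twist=[[0.003, -0.002, -0.004], [0, 0, 0], [0, 0, 0], [0, 0, 0], [0, 0, 0]], jaw=[255, 255, 255, 255, 255])

```text
clock: 8.95
tcp_pos: [0.5159, 0.233, 0.2157]
orientation: [-2.608, 1.75, -0.001]
contact_force: [-0.1, 0.6, -4.6]
grip_width: 0.0206
```

```bash
python3 -c "
from h import *
plan((.5155,.2335),.191,(-67.6,))
inhand(wrist('w8.png'))"
```

```text
t 8.95 p [0.5159 0.233  0.2157] F [-0.1  0.6 -4.6] w 0.0206 j7 -2.011
yaw -67.6 twist deg [-0.07  0.02 -0.13] units [-0.0006  0.0002 -0.001 ] shift m now [-0.0006  0.0002  0.0247] shift units after turn [-0.005  0.001  0.206]
[ 302  151   50   57 2566] [ 0.0335 -0.043   0.159 ] topz 0.1567
[ 164  152   50   55 2526] [-0.033  -0.0429  0.159 ] topz 0.1568
```

View pics/w8.png

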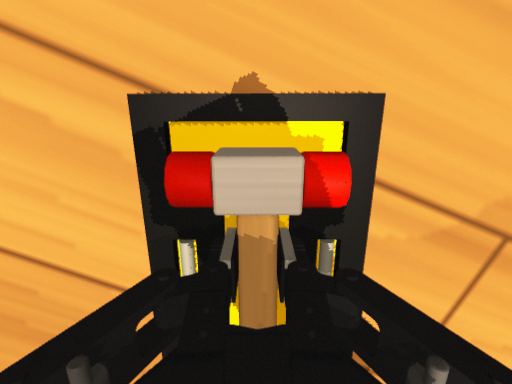

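The head (columns 165–350) sits inside the recess's wide part as seen from above, and the pose is within 1 mm. I'm lowering the last 24 mm in small steps.

Emit:
apply_moves(dp=[[0, 0, 0.08], [0, 0, 0.06], [0, 0, 0.04], [0, 0, 0.02], [0, 0, 0]], twist=[[0, 0, 0], [0, 0, 0], [0, 0, 0], [0, 0, 0], [0, 0, 0]], jaw=[255, 255, 255, 255, 255])

```text
clock: 9.5
tcp_pos: [0.5168, 0.2336, 0.1915]
orientation: [-2.605, 1.748, -0.003]
contact_force: [-0.1, 0.4, -5.5]
grip_width: 0.0203
```

```bash
python3 -c "
from h import *
plan((.5155,.2335),.190,(-67.6,))
inhand(wrist('w9.png'))"
```

```text
t 9.5 p [0.5168 0.2336 0.1915] F [-0.1  0.4 -5.5] w 0.0203 j7 -2.031
yaw -67.6 twist deg [-0.26  0.04 -0.13] units [-0.0022  0.0003 -0.0011] shift m now [-0.0004  0.0012  0.0015] shift units after turn [-0.003  0.01   0.012]
[ 165  152   49   55 2480] [-0.0329 -0.0431  0.159 ] topz 0.1569
[ 302  152   50   56 2483] [ 0.033 -0.043  0.159] topz 0.1567
```

View pics/w9.png

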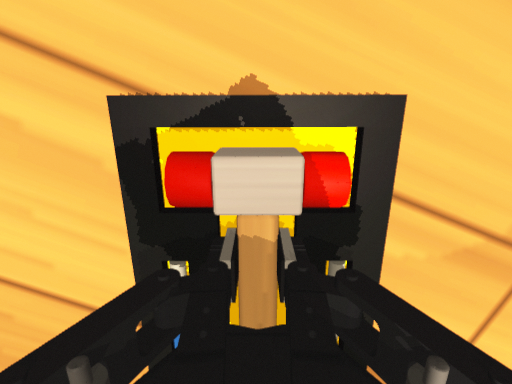

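The head is inside the recess walls with a clear margin, and the full weight is still on the gripper. One more mm down, then release.

Emit:
apply_moves(dp=[[0, 0, 0.012], [0, 0, 0], [0, 0, 0], [0, 0, 0], [0, 0, 0], [0, 0, 0], [0, 0, 0], [0, 0, 0]], twist=[[0, 0, 0], [0, 0, 0], [0, 0, 0], [0, 0, 0], [0, 0, 0], [0, 0, 0], [0, 0, 0], [0, 0, 0]], jaw=[255, 255, 0, 0, 0, 0, 0, 0])

```text
clock: 10.35
tcp_pos: [0.5186, 0.2349, 0.1932]
orientation: [-2.6, 1.745, -0.008]
contact_force: [0.1, 0.7, 0.8]
grip_width: 0.0856
```

Emit:
apply_moves(dp=[[0, 0, -0.1], [0, 0, -0.2], [0, 0, -0.3], [0, 0, -0.3], [0, 0, -0.3], [0, 0, -0.2], [0, 0, 0]], twist=[[0, 0, 0], [0, 0, 0], [0, 0, 0], [0, 0, 0], [0, 0, 0], [0, 0, 0], [0, 0, 0]], jaw=[0, 0, 0, 0, 0, 0, 0])

```text
clock: 11.05
tcp_pos: [0.516, 0.2342, 0.3718]
orientation: [-2.602, 1.743, -0.007]
contact_force: [0.5, -0.6, 0.4]
grip_width: 0.0859
```

```bash
python3 -c "
from h import *
f=wrist('w10.png');hammer(f)
f=r.grab_frame('scene');save('s10.png',f['color']);f=r.grab_frame('top');save('t10.png',f['color'])
P=pts(f)
print(r.get_obs()['contact_force'],r.get_obs()['grip_width'])"
```

```text
red [219 128  21  25 476] [0.5434 0.2801 0.0329] z [0.0242 0.0311 0.0334]
red [279 128  20  25 470] [0.5681 0.2193 0.0321] z [0.0243 0.0309 0.0334]
red [250 223  17  51 794] [0.4312 0.1985 0.0315] z [0.029  0.0304 0.0337]
[-0.19868004  0.11567425 -0.69660841] 0.08563553183740236
```

View pics/w10.png

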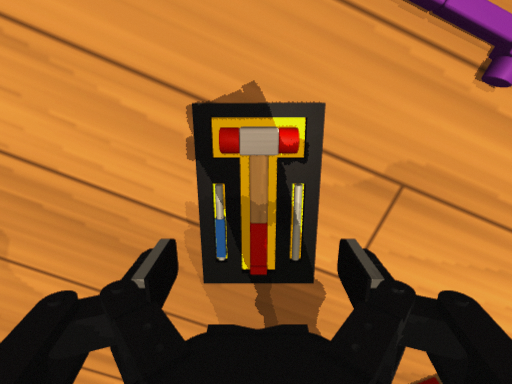

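View pics/s10.png

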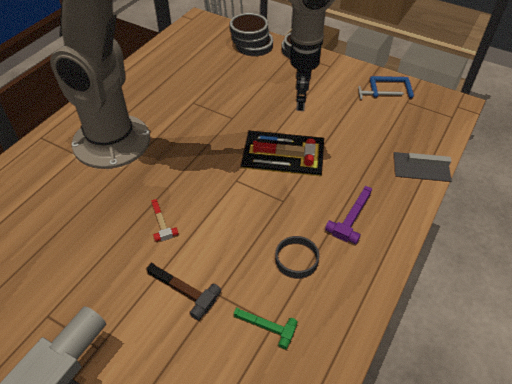

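The hammer lies in the T, with its head at (259,140) and yellow visible around it. Every red part is about 4 mm higher than it was on the table, as it should be at home. The bystanders look untouched, so I'm handing in.

```bash
python3 -c "
from h import *
print(r.hand_in(),r.get_obs()['clock'])"
```

```text
the job is handed in; nothing more can be done
the job is handed in; nothing more can be done
```

The larger red-faced hammer is in the hammer-shaped recess. I let go of it, raised the gripper clear, and handed the job in at about 11.2 s; the hand-in gave no verdict.

- **Position:** the last wrist view puts the head centre about 2.5 mm from where it should be. The wrist camera had been reading 2–4 mm farther in x than the top camera.
- **Angle:** the hammer is within about 0.5° of the recess line.
- **Height:** all the red parts read about 4 mm higher than on the table, which matches the recess floor.
- **Contact:** the jaws are fully open, the force reading is near zero, and the tool is about 18 cm above where it released.
- **Bystanders:** the steel hammer and the iron ring look unmoved in the scene view. I judged this by eye and did not measure them.

No check failed.

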